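# Drive the seized pivot pin out of a sign bracket

### The arm

A 6-joint arm with a two-finger parallel gripper is mounted at the origin on the work surface. World frame = base frame: x ahead of the robot, y to its left, z up, the work surface at z = 0. Lengths are in m, angles in rad, forces in N, time in s.
With the tool pointing down it reaches from about 0.4 to 0.825 m from the base axis. Payload 7 kg.
Tool frame: the origin (TCP) lies on the front face of the gripper's body, between the roots of the fingers; the fingertips stand 66 mm ahead of it and the grasp point (between the pads) lies 47 mm ahead of it (env.tip_reach is the distance from the TCP to the fingertips, in m); z points along the fingers, y is the line along which they close (so a half turn about z gives the same grasp; the last joint's range is limited). The gripper opens to 88 mm and grips with 3 to 60 N. Pads are 19 mm wide; open, the fingers measure 130 mm over their backs; the gripper's body (78 mm by 193 mm) begins 47 mm behind the grasp point.
Start: joints at [-1.05, 0.359, 0.012, 0, -1.224, -0.288], TCP at [0.156, -0.657, 0.292] pointing down, gripper open.
Joint ranges: [-3.07, 3.07], [-1.43, 2.12], [-1.02, 1.25], [-3.03, 1.67], [-3.05, -0], [-3.03, 3.03]. Speed limits (rad/s): [2.39, 2.39, 3.01, 3.14, 3.14, 3.14].

### API

Orientations are given as a unit quaternion [w, x, y, z].
In Python, from plant import env gives the robot as it stands. The module is installed in compiled form; this text tells all that it offers.
- The arm moves only by the tool servo_tool, never from a script. Its argument "increments" is a list that holds one entry, the list of rows, each a list of 5 numbers: the opening, from 0 (shut) to 1 (fully open), then the shift along the tool's x, y, z in mm, then the turn about the tool's z in degrees. A call has 1 to 20 rows; each row is the pose to reach, as a shift and turn from the pose commanded when the call began, along the tool's axes at that moment; what a row does not reach only later rows make up. A row lasts 1/10 s, in which the tool goes at most 50 mm and 8.59 degrees, less where a joint would pass 70% of its speed; a pose out of reach is approached as far as the arm can. A call with a gripper value outside its range is refused whole. The fingers move at their own pace and stop on an object; "newtons" is the grip in N (left out, the last holds). Time passes only in rows, so rows that repeat a pose let the fingers close. It gives the time, the measured TCP pose, the force, the opening and the grip force at its end, in the units of the state.
- env.get_state(): the state, without advancing time (a new reading comes with each control period).
- env.snapshot(name): name is "scene" or "top" or "wrist"; returns the picture (420x560x3 uint8, red, green, blue); there is no depth.
- env.camera_info(name): a dict with "mtx" (3x3 intrinsics, pixels), "xyz" and "rotation" of the camera in the world; the wrist camera has in their place "mount" (4x4, takes a point from camera to tool coordinates, whose origin is the TCP and whose axes are the flange's). Camera axes: x right, y up, looking along -z (the intrinsics and any distortion apply to the point x, -y, -z); pixel columns grow to the right and rows downward; lengths in m; the calibration is good to about 2 mm. A picture is of the moment at which its call begins: read the wrist's pose just before it. camera_info takes no time and is no camera call.
- env.job_done(): hands the job in; it is judged then, once.
The state is a dict: "time_s": time; "qpos": joint angles; "joint_velocities": joint speeds; "joint_efforts": joint torques, N m; "position": TCP position; "orientation": TCP orientation; "force": force on the tool from outside, world axes, zero at the start; "moment": the same for the moment, N m; "finger_gap": finger opening in m; "grasp_force": force on a finger pad.
Only numpy, scipy, OpenCV 4.12 (cv2) and the standard library are available. Lean on these libraries where they do the work, as an engineer would, in place of code of your own. Each camera call takes 0.05 s, during which the arm holds its last target. There are 200 camera calls.

### The job

The copper-coloured pivot pin is stuck in the eye of the hanging-sign bracket clamped in the small blue vise. Take the drift from its grey cradle, push the pin right through with it from the side with the smaller hole so that it drops into the blue catch bin on the other side, then lay the drift back in the cradle and let go. Do not touch the pin with the gripper, leave the catch bin where it stands, and do not disturb the bottles, the white box or the parts bin.

Things in the scene. Friction and masses are not known exactly. Their poses are not given: they have to be found in the camera images.
- vise: Small blue and dark vise, fixed to the bench, gripping the lug of a grey bracket eye: a tube 56 mm in outer diameter and 42 mm long, its bore level, 95 mm above the bench. Origin on the bench directly below the middle of the bore; +x runs along the bore in the push-out direction, z is up. The eye spans x -21 to +21 mm; its top is 123 mm above the bench (a brass screw head stands to 129 mm). Below the eye, the jaws (to 60 mm high) and base span x -45 to +8 mm, y -75 to +90 mm.
- bore_in (a point): Centre of the entry hole of the eye (x = -21 mm face of the vise frame, 95 mm above the bench): a hole 21 mm in diameter through an 8 mm thick shoulder; behind it the bore widens to 28 mm for the remaining 34 mm. The drift enters here. Axes as the vise: +x points into the bore, the way to push.
- bore_out (a point): Centre of the exit mouth of the bore (28 mm in diameter), 42 mm beyond bore_in along +x; the pin leaves here and drops.
- pin: Solid copper-coloured cylinder, 26 mm in diameter, 30 mm long, about 0.12 kg, origin at its centre, axis along its x. At the start it lies against the shoulder, its end about 8 mm in from the entry face. A sprung shoe in the bore clamps it: 7 to 15 N to push, along +x of the vise only; after 18 to 25 mm the shoe lets go and it tips out; with the drift's tip at bore_out it is surely out.
- drift_grip (a point): Centre of the orange square grip of the drift. The drift: a brass rod 12 mm in diameter, 0.2 kg, balanced near this point. +x points to the tip, 105 mm from here; the grip is 56 mm long and 18 mm square (pinch its sides); the bare rod runs from 28 to 105 mm; behind, the rod runs back to a head 18 mm in diameter that spans -75 to -95 mm. In its cradle the axis lies level, 50 mm above the bench.
- drift_tip (a point): Centre of the flat front end of the drift, 105 mm from drift_grip along the drift's +x, same axes.
- cradle_seat (a point): Where drift_grip lies when the drift is in its cradle: 50 mm above the bench, over the middle of the fixed grey cradle; x along the cradle (the tip points to +x at the start). Two V-notches, 10 mm thick, 52 mm either side along x, support the bare rod; each V is 90 degrees, about 31 mm wide at its top, which is 57 mm above the bench. The base plate is 135 x 50 x 8 mm.
- bin: Blue open catch bin, loose, 115 mm (its x) by 110 mm (its y), 48 mm high, 4 mm walls, origin at the centre of its underside; stands below the exit of the bore, its rim under the end of the eye.
- red_bottle: Bystander: red bottle, 52 mm in diameter, 115 mm tall, origin at its foot.
- glue_bottle: Bystander: white bottle with blue cap, 48 mm in diameter, 130 mm tall, origin at its foot.
- tape_box: Bystander: white box with a blue band, 60 x 90 x 55 mm, origin at its foot.
- parts_bin: Bystander: empty blue parts bin, 120 x 90 x 50 mm, origin at its foot; not the catch bin.
Not all that is in view belongs to the job. Of the things shaped like the part that bears drift_grip, the brass one is meant. Leave any green look-alike of the part that bears cradle_seat alone.

How it is judged:
On the way, in this order (a step that is already met when the one before it is completed fails the run):
1. the drift, its tip inside the bore from the entry side, has pushed the pin at least 12 mm along (x of drift_tip in the frame of vise above -0.01 m and x of pin in the frame of vise between 0.0145 and 0.06 m and z of pin in the frame of vise above 0.08 m and y of drift_tip in the frame of vise between -0.011 and 0.011 m and z of drift_tip in the frame of vise between 0.084 and 0.106 m), for 0.05 s.
2. the pin lies in the catch bin (x of pin in the frame of bin between -0.055 and 0.055 m and y of pin in the frame of bin between -0.052 and 0.052 m and z of pin in the frame of bin between 0 and 0.04 m), for 0.2 s.
At the end, for the whole second after the job is handed in: The pin lies still in the catch bin (its centre inside the walls and below the rim), the bin within 30 mm of where it stood; the drift lies in both notches of the cradle, its grip within 20 mm of its place, axis within 0.15 rad of the cradle's, released (all of step 2 and linear speed of pin below 0.03 m/s and distance between drift_grip and cradle_seat below 0.02 m and height (world z) of each of drift_grip, drift_tip below 0.056 m and angle between the x axis of drift_grip and the x axis of cradle_seat, either way round below 0.15 rad and distance of bin from where it was at the start of the episode below 0.03 m); the robot touches nothing.
It fails at once if the gripper touches the pin (contact force between the fingers and pin above 0.5 N).
It fails at once if a bystander is disturbed: red bottle (distance of red_bottle from where it was at the start of the episode above 0.03 m).
It fails at once if a bystander is disturbed: glue bottle (distance of glue_bottle from where it was at the start of the episode above 0.03 m).
It fails at once if a bystander is disturbed: tape box (distance of tape_box from where it was at the start of the episode above 0.03 m).
It fails at once if a bystander is disturbed: parts bin (distance of parts_bin from where it was at the start of the episode above 0.03 m).
It also fails if it takes over 45 s, if anything falls off the work surface, if the arm or the gripper's body presses on something with over 40 N, if the wrist force passes 120 N, or if a joint passes its speed limit or range.

## Working session

There is one attempt and no reset: what is moved stays moved. The work goes in short steps, Python scripts to look and compute and a tool call to move; the robot and the scene stay as the last step left them, time stands still between calls to the robot, and variables do not carry over. Pictures are saved under pics/ and viewed, at most 12 in all, crops included, and the job is handed in when it is done.

Besides the shell and the picture viewer there is one more tool, called after "Request:" by a JSON object that holds its "op" and its "data", one argument or row to a line. servo_tool: Moves the arm, as the interface text tells. Its arguments: {"type":"object","properties":{"increments":{"type":"array","items":{"type":"array","items":{"type":"array","items":{"type":"number"}}}},"newtons":{"type":"number"}},"required":["increments"]}

```bash
mkdir -p pics; python3 - <<'E'
from plant import env
import cv2
for n in("top","scene"):
    im=env.snapshot(n); cv2.imwrite(f"pics/{n}0.png",im[:,:,::-1])
    c=env.camera_info(n);print(n,c)
print(env.camera_info("wrist"));s=env.get_state();print(s["position"],s["orientation"],s["time_s"])
E
```

```text
top {'mtx': array([[409.75577625,   0.        , 281.23491683],
       [  0.        , 409.75577625, 208.39474314],
       [  0.        ,   0.        ,   1.        ]]), 'xyz': array([ 0.43608921, -0.2479973 ,  1.150709  ]), 'rotation': array([-0.69855818, -0.04340853,  0.03462713,  0.71339549])}
scene {'mtx': array([[450.68695458,   0.        , 276.89566807],
       [  0.        , 450.68695458, 208.45997702],
       [  0.        ,   0.        ,   1.        ]]), 'xyz': array([ 1.2627205 , -0.82910918,  0.75872351]), 'rotation': array([0.8017571 , 0.41337513, 0.18656329, 0.38923089])}
{'mtx': array([[314.27917007,   0.        , 278.63246448],
       [  0.        , 314.27917007, 212.15907578],
       [  0.        ,   0.        ,   1.        ]]), 'mount': array([[ 1.21944123e-03,  9.63348671e-01,  2.68249605e-01,
         7.11232315e-02],
       [ 9.99999236e-01, -1.12002494e-03, -5.23638285e-04,
         1.09542604e-03],
       [-2.03999998e-04,  2.68250039e-01, -9.63349301e-01,
        -9.28577441e-02],
       [ 0.00000000e+00,  0.00000000e+00,  0.00000000e+00,
         1.00000000e+00]])}
[ 0.15563563 -0.65647578  0.29132386] [-1.57410365e-04 -1.16081110e-01  9.93239460e-01  7.25194653e-04] 0.1
```

View pics/top0.png

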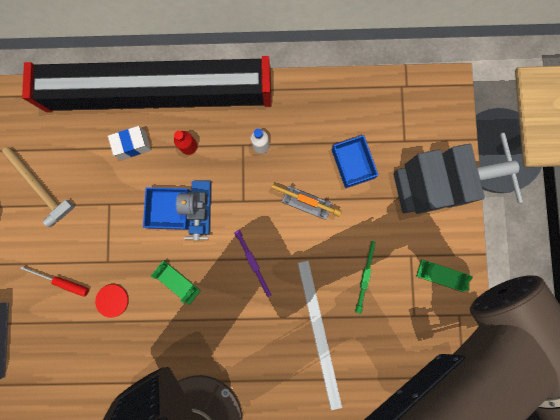

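View pics/scene0.png

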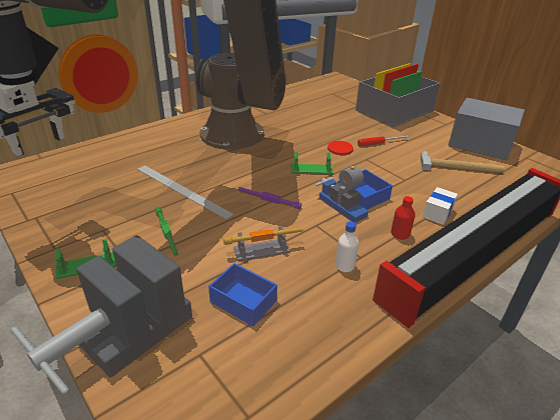

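The top view shows three drift-shaped things: orange/brass at (307,201) in the grey cradle, purple at (253,263) and green at (366,277). The brass one in the grey cradle fits. The green cradles at (176,282) and (444,276) are decoys. The vise eye is at about (188,205), with the catch bin to its left at (165,208). Next I'll confirm with an enlarged crop and set up the pixel-to-world helper.

```bash
cat > h.py <<'E'
import numpy as np, cv2
from scipy.spatial.transform import Rotation as R
from plant import env
def rot(q): q=np.array(q); return R.from_quat(np.r_[q[1:],q[0]])
def cam(n,st=None):
    c=env.camera_info(n)
    if n!="wrist":
        return c["mtx"],np.array(c["xyz"]),(rot(c["rotation"]).as_matrix() if np.ndim(c["rotation"])==1 else c["rotation"])
    T=rot(st["orientation"]).as_matrix(); m=c["mount"]
    return c["mtx"],T@m[:3,3]+np.array(st["position"]),T@m[:3,:3]
def ray(C,uv,z):
    K,o,M=C; d=np.linalg.solve(K,[uv[0],uv[1],1]); d=M@(d*[1,-1,-1]); return o+d*(z-o[2])/d[2]
def proj(C,p):
    K,o,M=C; q=M.T@(np.array(p)-o); q=K@(q*[1,-1,-1]); return q[:2]/q[2]
E
python3 - <<'E'
from h import *
C=cam("top")
for n,uv,z in [("endL",(273,184),.05),("endR",(341,214),.05),("grip",(307,201),.05),("eye",(188,205),.123),("bin",(165,208),.048),("base",(520,300),.0),("red",(182,138),.115),("glue",(259,133),.13),("tape",(129,143),.055),("parts",(355,161),.05),("vA",(190,237),.03),("vB",(200,182),.03)]: print(n,ray(C,uv,z).round(3))
im=cv2.imread("pics/top0.png")
a=cv2.resize(im[165:250,130:350],None,fx=3.6,fy=3.6,interpolation=cv2.INTER_CUBIC)
sc=cv2.imread("pics/scene0.png")
b=cv2.resize(sc[155:265,210:400],None,fx=2.6,fy=2.6,interpolation=cv2.INTER_CUBIC)
o=np.zeros((a.shape[0]+b.shape[0],a.shape[1],3),np.uint8);o[:a.shape[0]]=a;o[a.shape[0]:,:b.shape[1]]=b
print(o.shape);cv2.imwrite("pics/crop1.png",o)
E
```

```text
endL [ 0.626 -0.214  0.05 ]
endR [ 0.54  -0.396  0.05 ]
grip [ 0.577 -0.306  0.05 ]
eye [ 0.564 -0.     0.123]
bin [0.566 0.08  0.048]
base [ 0.297 -0.883  0.   ]
red [0.741 0.018 0.115]
glue [ 0.745 -0.183  0.13 ]
tape [0.748 0.18  0.055]
parts [ 0.684 -0.44   0.05 ]
vA [0.487 0.016 0.03 ]
vB [ 0.639 -0.011  0.03 ]
(592, 792, 3)
```

View pics/crop1.png

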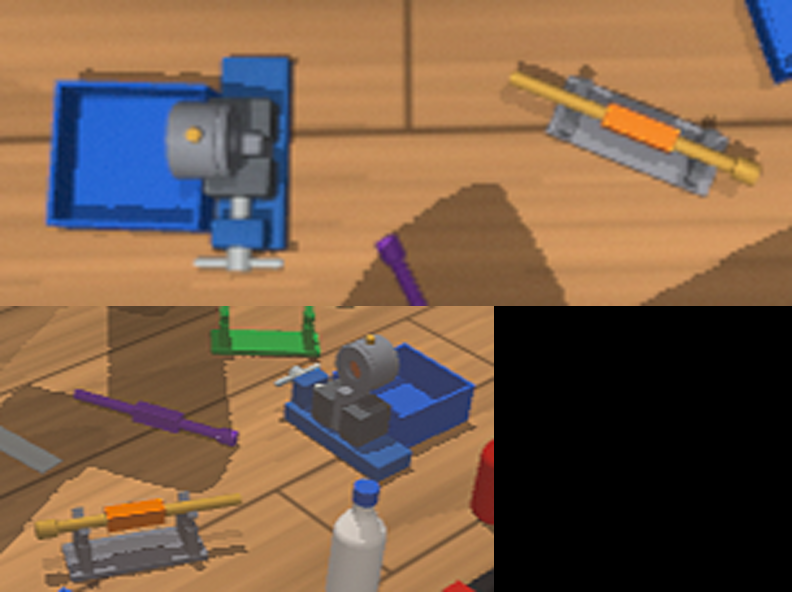

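Confirmed: the brass/orange drift lies in the grey cradle, with its head at crop (745,170) and its tip at crop (515,78). So the tip points to +y of the world, towards the vise. The eye's small hole faces the cradle side. I'll move above the cradle with tool x along the drift.

Request:
{"op": "servo_tool", "data": {
  "increments": [
    [[1,-490,243,30,-51.5],[1,-490,243,30,-51.5],[1,-490,243,30,-51.5],[1,-490,243,30,-51.5],[1,-490,243,30,-51.5],[1,-490,243,30,-51.5],[1,-490,243,30,-51.5],[1,-490,243,30,-51.5],[1,-490,243,30,-51.5],[1,-490,243,30,-51.5],[1,-490,243,30,-51.5],[1,-490,243,30,-51.5],[1,-490,243,30,-51.5],[1,-490,243,30,-51.5],[1,-490,243,30,-51.5]]
  ]
}}

```text
time_s: 1.6
position: [0.5756, -0.3081, 0.2623]
orientation: [-0.0, -0.536, 0.845, 0.0]
force: [-0.3, 0.2, 0.4]
finger_gap: 0.0873
grasp_force: 0.0
```

```bash
python3 - <<'E'
from h import *
s=env.get_state(); im=env.snapshot("wrist"); cv2.imwrite("pics/w1.png",im[:,:,::-1])
import pickle; pickle.dump(s,open("w1.pkl","wb"))
print(s["time_s"],s["position"],s["orientation"],s["qpos"],s["force"])
E
```

```text
1.6 [ 0.57558827 -0.30808416  0.26228956] [-2.63877466e-05 -5.35553158e-01  8.44501518e-01  1.81033317e-05] [-1.93257586e-01  3.41694163e-01 -8.26902128e-02  1.09889415e-05
 -1.14647516e+00 -2.47218019e-01] [-0.27920715  0.17787112  0.3823284 ]
```

View pics/w1.png

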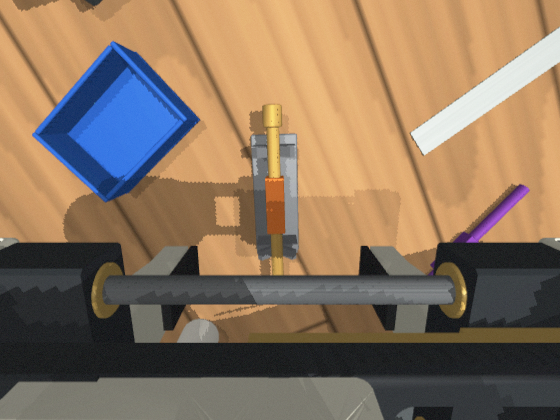

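The wrist view shows the drift running nearly straight up the image: head (272,112), orange grip about (275,206), and the tip hidden behind the gripper. I'll measure the grip and axis by colour.

```bash
python3 - <<'E'
from h import *
import pickle
s=pickle.load(open("w1.pkl","rb")); C=cam("wrist",s)
im=cv2.imread("pics/w1.png"); hsv=cv2.cvtColor(im,cv2.COLOR_BGR2HSV)
m=cv2.inRange(hsv,(5,200,110),(14,255,255)); m[:, :250]=0;m[:,300:]=0
n,l,st,c=cv2.connectedComponentsWithStats(m); k=1+st[1:,4].argmax(); print(st[k],c[k])
x0,y0,w,h,_=st[k]
rows=[r for r in range(y0+4,y0+h-4)]
cols=[np.where(l[r]==k)[0].mean() for r in rows]
P=np.array([ray(C,(u,v),.059) for u,v in zip(cols,rows)])
a=np.polyfit(rows,cols,1)
e0=ray(C,(np.polyval(a,y0),y0-.5),.059);e1=ray(C,(np.polyval(a,y0+h),y0+h-.5),.059)
print("len",np.linalg.norm(e1-e0),"ctr",(e0+e1)/2,"yaw",np.degrees(np.arctan2(*(e1-e0)[1::-1])))
hd=ray(C,(272,104),.059); print("head",hd,np.linalg.norm(hd-(e0+e1)/2),"yaw via head",np.degrees(np.arctan2(*((e0+e1)/2-hd)[1::-1])))
c=(e0+e1)/2
T=rot(s["orientation"]).as_matrix();print("tool dxyz mm",(T.T@(c-np.array(s["position"])))*1e3, "xyaw",np.degrees(np.arctan2(T[1,0],T[0,0])))
v=[ray(C,p,.057) for p in ((297,136),(252,138))];print("notch",v)
# base of cradle corners
for p in ((252,135),(296,133)): print(ray(C,p,.057))
E
```

```text
[271 215  14  13  44] [277.65909091 220.59090909]
len 0.024323271868185746 ctr [ 0.58433918 -0.28909345  0.059     ] yaw 121.3830407409366
head [ 0.5433954  -0.39062268  0.059     ] 0.10947410635830315 yaw via head 68.03721341357033
tool dxyz mm [-2.09142690e+01  1.69380353e-01  2.03289041e+02] xyaw -115.23713388567027
notch [array([ 0.53454295, -0.35569875,  0.057     ]), array([ 0.57291718, -0.37174343,  0.057     ])]
[ 0.57171631 -0.37415525  0.057     ]
[ 0.53427225 -0.35853764  0.057     ]
```

```bash
python3 - <<'E'
from h import *
import pickle
s=pickle.load(open("w1.pkl","rb")); C=cam("wrist",s)
im=cv2.imread("pics/w1.png"); hsv=cv2.cvtColor(im,cv2.COLOR_BGR2HSV)
print(hsv[206,260:292].tolist()); print(hsv[225,262:290].tolist())
m=cv2.inRange(hsv,(3,195,70),(15,255,255)); m[:, :255]=0;m[:,295:]=0;m[:165]=0;m[245:]=0
for r in range(172,240,6): w=np.where(m[r])[0]; print(r,w.min() if len(w) else 0,w.max() if len(w) else 0)
def cen(r0,r1,lo,hi):
    mm=cv2.inRange(hsv,lo,hi);return [(r,np.where(mm[r,255:295])[0].mean()+255) for r in range(r0,r1) if mm[r,255:295].any()]
E
```

```text
[[120, 6, 81], [90, 6, 84], [105, 12, 84], [96, 16, 81], [78, 15, 86], [90, 9, 84], [11, 187, 134], [12, 199, 149], [12, 204, 149], [12, 202, 149], [12, 197, 149], [12, 202, 149], [12, 203, 148], [12, 195, 150], [11, 192, 150], [12, 190, 150], [12, 199, 150], [12, 196, 151], [12, 195, 148], [12, 197, 149], [12, 193, 151], [12, 195, 149], [12, 193, 149], [11, 190, 152], [11, 102, 137], [45, 4, 145], [98, 7, 151], [102, 8, 150], [96, 8, 150], [96, 9, 149], [85, 10, 153], [96, 8, 152]]
[[105, 6, 81], [110, 9, 84], [100, 9, 86], [110, 9, 82], [17, 22, 81], [11, 179, 138], [12, 199, 149], [12, 201, 150], [12, 197, 150], [11, 197, 149], [12, 193, 153], [12, 199, 147], [11, 198, 148], [12, 201, 147], [12, 201, 147], [11, 197, 150], [12, 205, 147], [12, 195, 149], [11, 195, 149], [12, 204, 146], [12, 195, 150], [12, 199, 149], [12, 203, 146], [168, 9, 143], [105, 7, 147], [100, 5, 144], [108, 9, 147], [113, 7, 149]]
172 0 0
178 266 280
184 273 283
190 268 283
196 268 283
202 269 283
208 267 283
214 268 283
220 268 284
226 269 284
232 269 283
238 0 0
```

```bash
python3 - <<'E'
from h import *
import pickle
s=pickle.load(open("w1.pkl","rb")); C=cam("wrist",s)
im=cv2.imread("pics/w1.png"); hsv=cv2.cvtColor(im,cv2.COLOR_BGR2HSV)
m=cv2.inRange(hsv,(5,150,90),(14,255,255)); m[:, :255]=0;m[:,295:]=0;m[:165]=0;m[245:]=0
b=cv2.minAreaRect(cv2.findNonZero(m)); print(b)
pts=cv2.boxPoints(b); Q=np.array([ray(C,p,.059) for p in pts]); print(Q.round(4)); print([np.linalg.norm(Q[i]-Q[i-1]).round(4) for i in range(4)])
c=Q.mean(0); 
mh=cv2.inRange(hsv,(18,120,60),(30,255,255)); 
mh[:,250:][:, 45:]=0; mh[:,:255]=0; mh[130:]=0
hx=np.where(mh[104:124].any(0))[0]; hy=np.where(mh.any(1))[0]; print("head px",hx.min(),hx.max(),hy.min(),hy.max())
hd=ray(C,((hx.min()+hx.max()+1)/2,115),.059)
print("ctr",c,"yaw",np.degrees(np.arctan2(*(c-hd)[1::-1])))
T=rot(s["orientation"]).as_matrix();print("tool d mm",(T.T@(c-np.array(s["position"])))*1e3)
# yaw from centerline
r=np.arange(182,232); u=[np.where(m[k])[0].mean() for k in r]; a=np.polyfit(r,u,1); A=ray(C,(np.polyval(a,182),182),.059);B=ray(C,(np.polyval(a,231),231),.059);print("yaw2",np.degrees(np.arctan2(*(B-A)[1::-1])))
E
```

```text
((274.69677734375, 204.49403381347656), (57.42818069458008, 18.203763961791992), 88.26429748535156)
[[ 0.5775 -0.3351  0.059 ]
 [ 0.5617 -0.3283  0.059 ]
 [ 0.5843 -0.2754  0.059 ]
 [ 0.601  -0.2826  0.059 ]]
[np.float64(0.0576), np.float64(0.0173), np.float64(0.0575), np.float64(0.0181)]
head px 262 281 104 129
ctr [ 0.58112292 -0.30535931  0.059     ] yaw 66.31308373025252
tool d mm [ -4.82966546  -3.85654972 203.28920883]
yaw2 66.50361166818323
```

The grip measures 57.5 x 18 mm, which agrees with the spec, centred at (0.581, -0.3055) with yaw 66.4°. Before grasping, I'll take a wrist look at the vise eye from above while nothing blocks the view.

Request:
{"op": "servo_tool", "data": {
  "increments": [
    [[1,-312,154,-10,-17],[1,-312,154,-10,-17],[1,-312,154,-10,-17],[1,-312,154,-10,-17],[1,-312,154,-10,-17],[1,-312,154,-10,-17],[1,-312,154,-10,-17],[1,-312,154,-10,-17],[1,-312,154,-10,-17],[1,-312,154,-10,-17]]
  ]
}}

```text
time_s: 2.65
position: [0.5695, 0.0395, 0.2723]
orientation: [0.0, -0.655, 0.756, -0.0]
force: [-0.3, 0.1, 0.2]
finger_gap: 0.0878
grasp_force: 0.0
```

```bash
python3 - <<'E'
from h import *
s=env.get_state(); im=env.snapshot("wrist"); cv2.imwrite("pics/w2.png",im[:,:,::-1])
import pickle; pickle.dump(s,open("w2.pkl","wb"))
cv2.imwrite("pics/w2b.png",cv2.resize(im[:260,130:430,::-1],None,fx=2.3,fy=2.3,interpolation=cv2.INTER_CUBIC))
print(s["time_s"],s["position"],s["orientation"])
E
```

```text
2.65 [0.56950764 0.03950069 0.27229718] [ 9.52886445e-06 -6.54601399e-01  7.55974211e-01 -1.75937442e-05]
```

View pics/w2b.png

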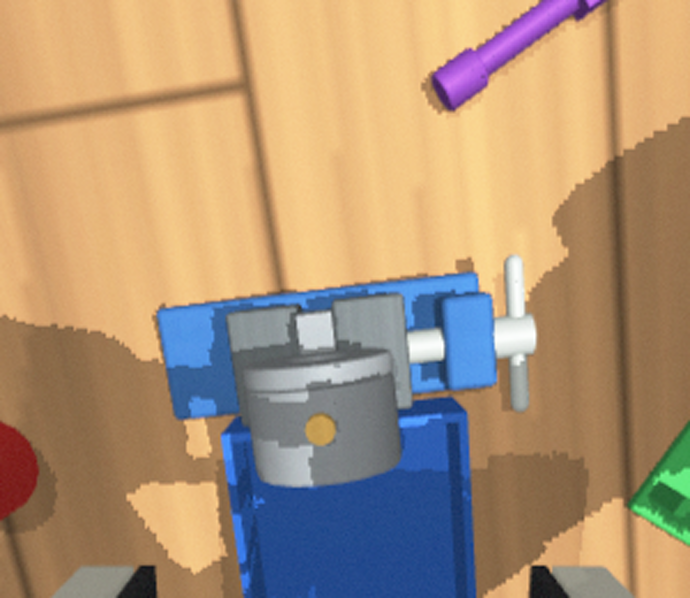

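The crop shows the eye with its brass screw at crop (320,430), the entry face towards the top of the image, the base's rear edge from (160,312) to (475,272), and the bin below. I'll fit the pose and check it with an overlay.

```bash
cat > fit.py <<'E'
from h import *
import pickle
s=pickle.load(open("w2.pkl","rb")); C=cam("wrist",s)
f=lambda p:(p[0]/2.3+130-.3,p[1]/2.3-.3)
def yaw(a,b,z):
    A,B=ray(C,f(a),z),ray(C,f(b),z); return np.degrees(np.arctan2(*(B-A)[1::-1]))
print("rear edge yaw+90ish",[yaw((475,272),(160,312),z)+0 for z in (.02,.03)],"len",np.linalg.norm(ray(C,f((475,272)),.02)-ray(C,f((160,312)),.02)))
print("jaw edge",yaw((403,294),(228,318),.06),"bin rim edge",yaw((460,400),(225,432),.048))
im=cv2.imread("pics/w2.png"); hsv=cv2.cvtColor(im,cv2.COLOR_BGR2HSV)
m=cv2.inRange(hsv,(12,120,100),(32,255,255)); m[:180]=0;m[195:]=0;m[:,:255]=0;m[:,285:]=0
q=cv2.findNonZero(m).reshape(-1,2).mean(0);print("screw px",q,len(cv2.findNonZero(m)))
S=ray(C,q,.129);print("screw",S)
def draw(S,psi,name):
    c,sn=np.cos(psi),np.sin(psi); Rz=np.array([[c,-sn,0],[sn,c,0],[0,0,1]])
    o=np.array([S[0],S[1],0]); k=3
    big=cv2.resize(im[90:230,180:370],None,fx=4,fy=4,interpolation=cv2.INTER_CUBIC)
    P=lambda v:tuple(np.round((proj(C,o+Rz@np.array(v))-[180,90]+.5)*4).astype(int).tolist())
    t=np.linspace(0,2*np.pi,73)
    for x,col in((-.021,(0,0,255)),(.021,(0,255,0))):
        cv2.polylines(big,[np.array([P((x,.028*np.cos(a),.095+.028*np.sin(a))) for a in t])],True,col,1)
    cv2.polylines(big,[np.array([P((-.021,.0105*np.cos(a),.095+.0105*np.sin(a))) for a in t])],True,(255,0,255),1)
    for b in ((-.045,-.075),): cv2.polylines(big,[np.array([P((-.045,-.075,.02)),P((-.045,.09,.02))])],False,(0,255,255),1)
    cv2.circle(big,P((0,0,.129)),3,(255,255,0),-1)
    cv2.imwrite(name,big)
E
cat > f2.py <<'E'
from fit import *
draw(S,np.radians(82),"pics/ov1.png")
E
python3 f2.py
```

```text
rear edge yaw+90ish [np.float64(-1.1733730253698167), np.float64(-1.17337302536982)] len 0.1464019680598945
jaw edge -0.5847824707243647 bin rim edge -0.31725837563052695
screw px [268.97744361 186.12030075] 133
screw [0.57365167 0.01306119 0.129     ]
```

View pics/ov1.png

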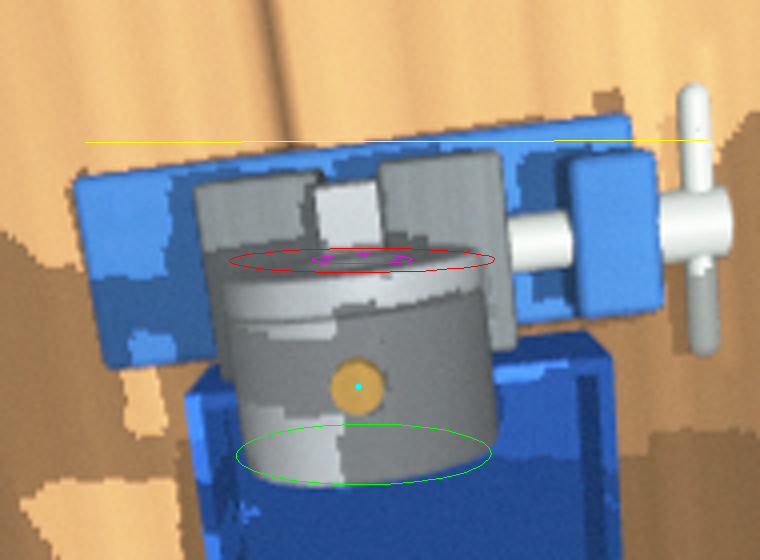

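```bash
cat > f3.py <<'E'
from fit import *
from scipy.optimize import least_squares
g=lambda p:np.array([p[0]/4+180-.5,p[1]/4+90-.5])
L=[(233,320),(238,380),(243,430)];Rr=[(487,300),(492,360),(496,420)]
B=[(300,486),(345,487),(400,480),(440,468),(475,454),(265,477)]
t=np.linspace(0,2*np.pi,181)
def model(v):
    c,sn=np.cos(v[2]),np.sin(v[2]); Rz=np.array([[c,-sn,0],[sn,c,0],[0,0,1]]);o=np.array([v[0],v[1],0])
    G=[np.array([proj(C,o+Rz@np.array([x,.028*np.cos(a),.095+.028*np.sin(a)])) for a in t]) for x in (-.021,.021)]
    return G
def sd(h,p): return cv2.pointPolygonTest(h,(float(p[0]),float(p[1])),True)
def res(v):
    h=cv2.convexHull(np.vstack(model(v)).astype(np.float32))
    e=[sd(h,g(p)) for p in L+Rr+B]
    y=(np.degrees(v[2])-89.2)/1.0
    return np.r_[e,y]
r=least_squares(res,[S[0],S[1],np.radians(89.2)],diff_step=1e-4,x_scale=[.01,.01,.05])
v=r.x;print(v[:2],np.degrees(v[2]),r.fun.round(2))
d=S[:2]-v[:2];ax=np.array([np.cos(v[2]),np.sin(v[2])]);print("screw in vise",d@ax,d@[-ax[1],ax[0]])
draw(v,v[2],"pics/ov2.png")
E
python3 f3.py
```

```text
rear edge yaw+90ish [np.float64(-1.1733730253698167), np.float64(-1.17337302536982)] len 0.1464019680598945
jaw edge -0.5847824707243647 bin rim edge -0.31725837563052695
screw px [268.97744361 186.12030075] 133
screw [0.57365167 0.01306119 0.129     ]
[0.57342369 0.01264912] 88.73262904145858 [ 1.68  0.58 -0.12  0.32  0.58  1.09 -0.37 -0.71 -0.54  0.32  0.88  0.54
 -0.47]
screw in vise 0.0004170193069601886 -0.00021881123970999428
```

View pics/ov2.png

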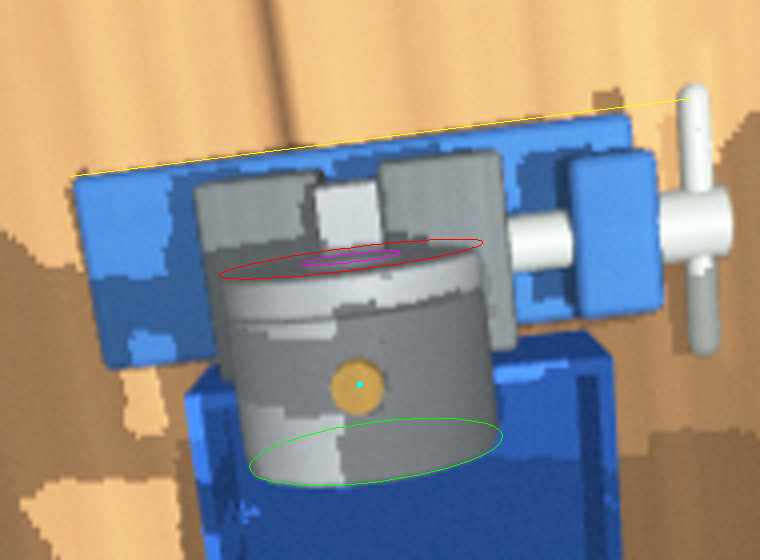

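The overlay fits well, and the screw falls within 0.5 mm of the eye centre. The vise is at (0.5735, 0.0128) with yaw about 89°. Now back to the drift to descend on it.

Request:
{"op": "servo_tool", "data": {
  "increments": [
    [[1,340,-61,0,15.4],[1,340,-61,0,15.4],[1,340,-61,0,15.4],[1,340,-61,0,15.4],[1,340,-61,0,15.4],[1,340,-61,0,15.4],[1,340,-61,0,15.4],[1,340,-61,0,15.4],[1,340,-61,0,15.4],[1,340,-61,40,15.4],[1,340,-61,80,15.4],[1,340,-61,115,15.4],[1,340,-61,140,15.4],[1,340,-61,155,15.4],[1,340,-61,165,15.4],[1,340,-61,172,15.4],[1,340,-61,175,15.4],[1,340,-61,175,15.4]]
  ],
  "newtons": 50
}}

```text
time_s: 4.5
position: [0.5821, -0.3047, 0.0977]
orientation: [0.0, -0.548, 0.837, -0.0]
force: [0.3, -0.0, 0.1]
finger_gap: 0.0878
grasp_force: 0.0
```

Request:
{"op": "servo_tool", "data": {
  "increments": [
    [[0,0,0,0,0],[0,0,0,0,0],[0,0,0,0,0],[0,0,0,0,0],[0,0,0,0,0],[0,0,0,0,0],[0,0,0,0,0],[0,0,0,0,0]]
  ]
}}

```text
time_s: 5.3
position: [0.5818, -0.3046, 0.0971]
orientation: [-0.0, -0.548, 0.837, 0.0]
force: [-0.2, -1.2, 0.5]
finger_gap: 0.0293
grasp_force: 0.0
```

Request:
{"op": "servo_tool", "data": {
  "increments": [
    [[0,0,0,0,0],[0,0,0,0,0],[0,0,0,0,0],[0,0,0,0,0],[0,0,0,0,0]]
  ]
}}

```text
time_s: 5.8
position: [0.5814, -0.3045, 0.097]
orientation: [-0.0, -0.548, 0.837, 0.0]
force: [-3.2, 2.2, 1.8]
finger_gap: 0.0172
grasp_force: 50.0
```

Gripped (gap 17.2 mm at 50 N). I'll lift, turn to the bore axis and stop about 40 mm short of the entry.

Request:
{"op": "servo_tool", "data": {
  "increments": [
    [[0,0,0,-20,0],[0,0,0,-40,0],[0,0,0,-60,0],[0,-133,70,-60,-22.5],[0,-133,70,-60,-22.5],[0,-133,70,-60,-22.5],[0,-133,70,-60,-22.5],[0,-133,70,-60,-22.5],[0,-133,70,-45,-22.5],[0,-133,70,-45,-22.5],[0,-133,70,-45,-22.5]]
  ]
}}

```text
time_s: 6.9
position: [0.5707, -0.1557, 0.1419]
orientation: [-0.0, -0.7, 0.714, 0.0]
force: [-0.2, 0.2, -1.9]
finger_gap: 0.0172
grasp_force: 50.0
```

```bash
python3 - <<'E'
from h import *
s=env.get_state(); w=env.snapshot("wrist"); t=env.snapshot("top"); sc=env.snapshot("scene")
import pickle; pickle.dump(s,open("w3.pkl","wb"))
for n,i in(("w3",w),("t3",t),("s3",sc)): cv2.imwrite(f"pics/{n}.png",i[:,:,::-1])
print(s["position"],s["orientation"],s["force"],s["moment"],s["finger_gap"],s["time_s"])
p=np.array(s["position"]);T=rot(s["orientation"]).as_matrix()
grip=p+T@[0,0,.047];tip=grip-T[:,0]*.105
print("tip",tip,"xyaw",np.degrees(np.arctan2(T[1,0],T[0,0])))
for n in("top","scene"): print(n,"tip px",proj(cam(n),tip),"grip",proj(cam(n),grip),"borein",proj(cam(n),[.5731,-.0082,.095]))
def cr(i,c,f,w=75,h=55): c=np.clip(np.round(c).astype(int),[w,h],[560-w,420-h]);print(c-[w,h]);return cv2.resize(i[c[1]-h:c[1]+h,c[0]-w:c[0]+w,::-1],(600,440)[:2],interpolation=cv2.INTER_CUBIC)
a=cr(sc,proj(cam("scene"),[.5731,-.04,.095]),4,60,44)
b=cv2.resize(w[:260,200:350,::-1],None,fx=1.3,fy=1.69)
o=np.zeros((440,800,3),np.uint8);o[:,:600]=a;o[:439,600:795]=b[:439];cv2.imwrite("pics/c3.png",o)
E
```

```text
[ 0.57065885 -0.15571167  0.14186428] [-4.23448786e-04 -6.99962043e-01  7.14179870e-01  2.71237100e-04] [-0.19700944  0.19461228 -1.9135734 ] [0.05563533 0.14001097 0.05113518] 0.0172283021004859 6.9
tip [ 0.57272369 -0.05074255  0.09484067] xyaw -91.15206196898075
top tip px [209.91660063 202.51570616] grip [250.20706003 202.44007545] borein [193.60453748 202.72082119]
scene tip px [335.13869576 184.76273343] grip [305.77028096 197.67418327] borein [346.20828066 179.71749192]
[278 139]
```

View pics/c3.png

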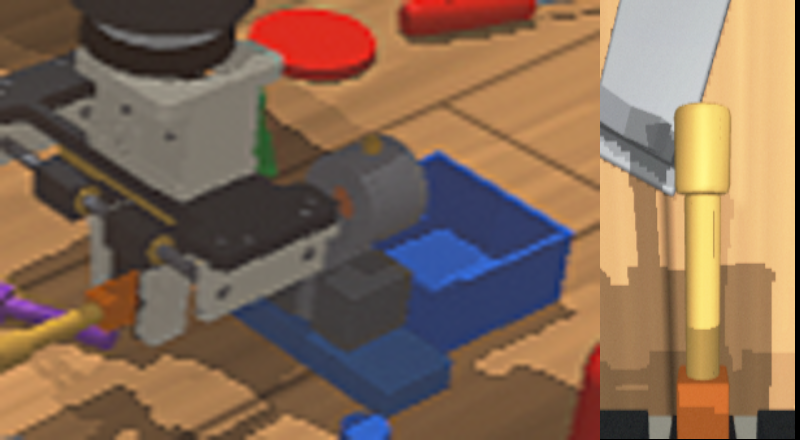

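The scene crop shows the copper pin in the entry hole at crop (345,203), against my predicted (341,203), so the pose holds. In the wrist crop the drift is straight along tool x. Now I'll insert to just short of the pin and check the force.

Request:
{"op": "servo_tool", "data": {
  "increments": [
    [[0,-10,0,0,0],[0,-20,0,0,0],[0,-30,0,0,0],[0,-38,0,0,0],[0,-42,0,0,0],[0,-45,0,0,0],[0,-48,0,0,0],[0,-48,0,0,0]]
  ]
}}

```text
time_s: 7.85
position: [0.5717, -0.1065, 0.1422]
orientation: [-0.0, -0.701, 0.714, 0.0]
force: [-0.5, 0.2, -2.1]
finger_gap: 0.0174
grasp_force: 50.0
```

Request:
{"op": "servo_tool", "data": {
  "increments": [
    [[0,-2,0,0,0],[0,-4,0,0,0],[0,-6,0,0,0],[0,-8,0,0,0],[0,-10,0,0,0],[0,-12,0,0,0],[0,-14,0,0,0],[0,-15,0,0,0],[0,-16,0,0,0],[0,-16,0,0,0]]
  ]
}}

```text
time_s: 8.85
position: [0.5718, -0.0922, 0.1423]
orientation: [-0.001, -0.7, 0.714, -0.0]
force: [-0.2, -9.0, -1.8]
finger_gap: 0.0177
grasp_force: 50.0
```

9 N on the pin, no slip. Continue slowly, past bore_out by a few mm.

Request:
{"op": "servo_tool", "data": {
  "increments": [
    [[0,-1,0,0,0],[0,-2,0,0,0],[0,-3,0,0,0],[0,-4,0,0,0],[0,-5,0,0,0],[0,-6,0,0,0],[0,-7,0,0,0],[0,-8,0,0,0],[0,-9,0,0,0],[0,-10,0,0,0],[0,-12,0,0,0],[0,-14,0,0,0],[0,-16,0,0,0],[0,-18,0,0,0],[0,-20,0,0,0],[0,-22,0,0,0],[0,-24,0,0,0],[0,-24,0,0,0],[0,-24,0,0,0]]
  ]
}}

```text
time_s: 10.75
position: [0.5724, -0.0667, 0.1422]
orientation: [0.0, -0.701, 0.714, 0.0]
force: [0.1, 0.5, -2.3]
finger_gap: 0.0174
grasp_force: 50.0
```

```bash
python3 - <<'E'
from h import *
s=env.get_state(); t=env.snapshot("top"); sc=env.snapshot("scene")
print(s["position"],s["force"])
a=cv2.resize(t[175:240,130:225,::-1],(400,274),interpolation=cv2.INTER_CUBIC);b=cv2.resize(sc[150:225,310:400,::-1],(400,334),interpolation=cv2.INTER_CUBIC)
o=np.zeros((334,800,3),np.uint8);o[:274,:400]=a;o[:,400:]=b;cv2.imwrite("pics/c4.png",o)
E
```

```text
[ 0.57243749 -0.06670528  0.14216729] [ 0.11789895  0.5331932  -2.28148555]
```

View pics/c4.png

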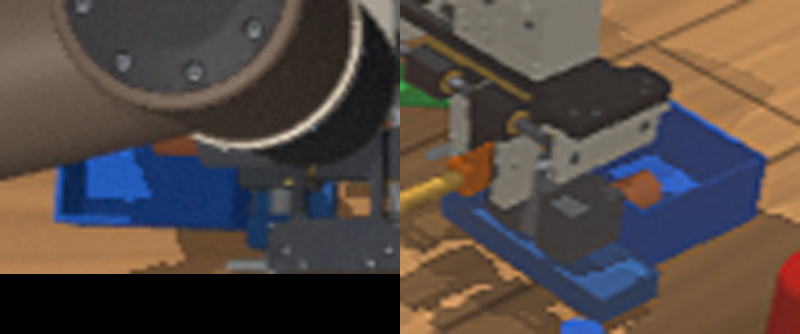

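The pin lies in the catch bin (right crop, 640,190). I'll withdraw straight back, then carry the drift above the cradle.

Request:
{"op": "servo_tool", "data": {
  "increments": [
    [[0,15,0,0,0],[0,35,0,0,0],[0,60,0,0,0],[0,85,0,0,0],[0,100,0,0,0],[0,140,-5,-15,5],[0,180,-10,-15,12],[0,220,-14,-15,20],[0,238,-14,-15,22.5],[0,238,-14,-15,22.5],[0,238,-14,-15,22.5],[0,238,-14,5,22.5],[0,238,-14,15,22.5],[0,238,-14,15,22.5]]
  ]
}}

```text
time_s: 12.25
position: [0.581, -0.3037, 0.1254]
orientation: [-0.001, -0.548, 0.836, 0.001]
force: [-0.6, -0.4, -2.7]
finger_gap: 0.0176
grasp_force: 50.0
```

```bash
python3 - <<'E'
from h import *
s=env.get_state(); w=env.snapshot("wrist"); cv2.imwrite("pics/w5.png",w[:,:,::-1])
p=np.array(s["position"]);T=rot(s["orientation"]).as_matrix()
print(p,"xyaw",np.degrees(np.arctan2(T[1,0],T[0,0])),s["force"],s["time_s"])
print("tool delta to seat mm",(T.T@(np.array([.5814,-.3045,.097])-p))*1e3)
E
```

```text
[ 0.5809801  -0.30370476  0.12541452] xyaw -113.47663009288145 [-0.57403392 -0.38954923 -2.71033876] 12.25
tool delta to seat mm [ 0.55234045 -0.80364308 28.41201795]
```

View pics/w5.png

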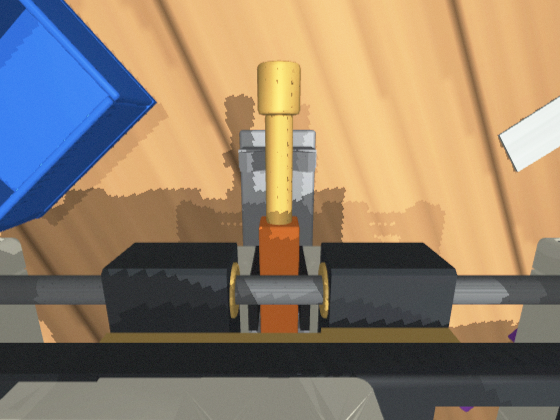

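The head is still at rows 61–114, so the drift has not slipped, and the cradle is centred under it at column 278. Lowering into the notches.

Request:
{"op": "servo_tool", "data": {
  "increments": [
    [[0,0.5,-1,8,0],[0,0.5,-1,16,0],[0,0.5,-1,22,0],[0,0.5,-1,26,0],[0,0.5,-1,28,0],[0,0.5,-1,28,0],[0,0.5,-1,28,0]]
  ]
}}

```text
time_s: 13.0
position: [0.5829, -0.3059, 0.0993]
orientation: [0.0, -0.548, 0.837, -0.0]
force: [-0.0, -0.4, -2.5]
finger_gap: 0.0176
grasp_force: 50.0
```

Request:
{"op": "servo_tool", "data": {
  "increments": [
    [[0,0,0,1,0],[0,0,0,2,0],[0,0,0,2,0]]
  ]
}}

```text
time_s: 13.3
position: [0.583, -0.306, 0.0991]
orientation: [0.0, -0.548, 0.836, -0.001]
force: [-4.7, 3.0, 10.3]
finger_gap: 0.0176
grasp_force: 50.0
```

Seated (contact force now upward). I'll open, then retreat straight up.

Request:
{"op": "servo_tool", "data": {
  "increments": [
    [[0.4,0,0,0,0],[0.8,0,0,0,0],[1,0,0,0,0],[1,0,0,0,0],[1,0,0,0,0],[1,0,0,0,0],[1,0,0,0,0],[1,0,0,0,0],[1,0,0,-20,0],[1,0,0,-50,0],[1,0,0,-90,0],[1,0,0,-130,0],[1,0,0,-165,0],[1,0,0,-165,0],[1,0,0,-165,0]]
  ]
}}

```text
time_s: 14.8
position: [0.5829, -0.3058, 0.2632]
orientation: [0.001, -0.548, 0.837, -0.001]
force: [0.7, -0.2, -1.4]
finger_gap: 0.0878
grasp_force: 0.0
```

```bash
python3 - <<'E'
from h import *
s=env.get_state(); w=env.snapshot("wrist"); sc=env.snapshot("scene")
print(s["position"],s["finger_gap"],s["force"],s["time_s"])
o=np.zeros((420,800,3),np.uint8);o[:240,:400]=w[:240,80:480,::-1];o[:,400:]=cv2.resize(sc[140:275,220:400,::-1],(400,420) ,interpolation=cv2.INTER_CUBIC);cv2.imwrite("pics/c6.png",o)
E
```

```text
[ 0.58292723 -0.30575914  0.26322917] 0.08777356495549435 [ 0.65412189 -0.24009991 -1.35259647] 14.8
```

View pics/c6.png

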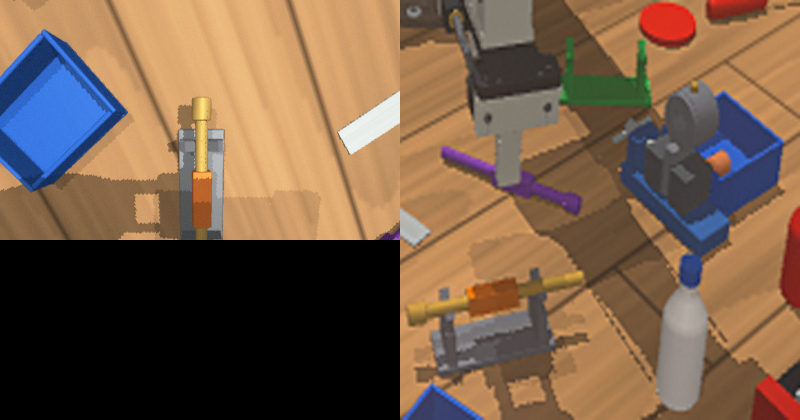

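The drift lies in both notches (scene crop, 495,295), the pin is in the catch bin (718,160), and the gripper is clear. Handing in.

```bash
python3 -c "
from plant import env
print(env.job_done())"
```

```text
the job is handed in; nothing more can be done
None
```

I pushed the pin through into the catch bin, laid the drift back in its cradle, released it and handed the job in at about 15 s; the hand-in gave no verdict, but the last pictures showed the pin in the bin and the drift in both notches.

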